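# Free the gummed-up knob of the jar jig and wind its jaw onto the jar

## Task

Get the capping jig on the worktop ready for the jar standing in it. Its round knob, which moves the jaw by rack and pinion, is stuck with dried product: break it loose with a short firm twist clockwise, then wind it on clockwise, regripping as needed, until the jaw has pushed the jar home into the V-block and nips it lightly there, and let go. The jar is glass: ease off once the knob runs free so that the jaw never presses it hard, and leave the things standing around where they are.

Things in the scene. Friction and masses are not known exactly. Their poses are not given: they have to be found in the camera images.
- jig: Base of the capping jig, screwed to the worktop: bright metal plate, 320 x 84 x 12 mm, with a guide groove along it, and at its -x end a grey gear housing (50 x 64 mm, top 42 mm above the worktop) under the knob. Origin: centre of the plate's underside. Its x axis runs along the groove from the housing towards the V-block; z is up.
- v_block: Fixed steel V-block on the plate, 80 mm wide, 48 mm high; its 90 degree V opens towards the jaw (-x). Origin: foot of the V's inner corner, on top of the plate; axes as the jig's. Its place along the plate differs each time, 86 to 106 mm from the jig's origin. A jar fully home touches both faces of the V: its axis is then 42.4 mm from the corner along -x, at y = 0.
- jar: Wide-mouthed glass jar with a black screw lid, loose, 78 mm high, 0.13 to 0.24 kg; body 60 mm in diameter up to a height of 58 mm, lid 62 mm. Origin: centre of its underside, which stands on the plate, 2 to 6 mm short of the V. It cracks if pressed with more than 25 N.
- jaw_face (a point): Centre of the upright rubber face (54 x 44 mm) of the sliding jaw, 30 mm above the top of the plate; axes as the jig's: the face looks along +x at the jar and touches it when 30 mm from the jar's axis. The jaw is a grey block, 60 mm wide, 47 mm long, 48 mm high at the face, guided in the groove, with a steel rack that runs back through the housing. It starts at x = 0 of the jig.
- jaw (a joint): Travel of the jaw along the groove towards the V-block (m): 0 at the start, up to 0.044; 14 mm per rad of the knob. It moves only with the knob, and stays where it is left: drag holds it against about 7 N.
- knob_grip (a point): Point on the upright axis of the knob, 12 mm below its top, 70 mm above the worktop, at x = -95 mm, y = 0 of the jig; it turns with the knob and stays in place. The knob is black, round and fluted, 42 mm across, 28 mm high (54 to 82 mm above the worktop), to be gripped from above at any angle. Under it is a slim shaft, then the housing (boss 47 mm above the worktop); nothing else within 75 mm is higher.
- knob (a joint): Angle of the knob (rad), growing clockwise seen from above, which moves the jaw towards the jar. 0 at the start, where it is stuck: it takes about 0.55 N m at 0.05 to 0.1, gives way with a jerk forward near 0.15 and is free from 0.3 on (about 0.1 N m), up to the stop at 2.95. The jar is home at 1 to 2.4; there each 10 N on the jar adds 0.14 N m. Turned back below 0.3 it sticks again.
- lid: White screw lid, 62 mm across, 16 mm high, lying beside the jig; a bystander. Origin: centre of its underside.
- beaker: Beaker, about 80 mm across, 96 mm high, beside the jig; a bystander. Origin: centre of its underside.
- ointment: White ointment jar, 51 mm across, 40 mm high, beside the jig; a bystander. Origin: centre of its underside.
Mind the look-alikes: they are no part of the job. Of the things like the jar, leave any that is blue or pink; of the rest the larger one is meant.

How it is judged:
On the way, in this order (a step that is already met when the one before it is completed fails the run):
1. the knob is broken loose (turned past 0.4 rad) (value of joint knob above 0.4 rad), for 0.1 s.
2. the jaw has pushed the jar home into the V and presses it with more than 1.5 N (contact force between jaw and jar above 1.5 N and contact force between jar and v_block above 0.5 N and x of jar in the frame of v_block between -0.0444 and -0.0404 m and y of jar in the frame of v_block between -0.002 and 0.002 m), for 0.1 s.
At the end, for the whole second after the job is handed in: The jar stands upright, its axis within 2 mm of the place where it touches both faces of the V, and the jaw, left to itself, still presses it with at least 1 N, its face no more than 31.5 mm from the jar's axis; jar and knob are at rest (contact force between jaw and jar above 1 N and x of jar in the frame of jaw_face below 0.0315 m and angle between jar's own z axis and vertical below 0.05 rad and linear speed of jar below 0.01 m/s and velocity of joint knob below 0.05 rad/s and x of jar in the frame of v_block between -0.0444 and -0.0404 m and y of jar in the frame of v_block between -0.002 and 0.002 m).
It fails at once if the glass jar is pressed with more than 25 N (contact force between any of jaw, the fingers and jar above 25 N).
It fails at once if the jar is tipped (angle between jar's own z axis and vertical above 0.25 rad).
It fails at once if a bystander is moved more than 20 mm (distance of any of lid, beaker, ointment from where it was at the start of the episode above 0.02 m).
It also fails if it takes over 64 s, if anything falls off the work surface, if the arm or the gripper's body presses on something with over 40 N, if the wrist force passes 120 N, or if a joint passes its speed limit or range.

## Robot

A 6-joint arm with a two-finger parallel gripper is mounted at the origin on a cart in front of the work surface, level with it; the furniture and walls round the work are solid. World frame = base frame: x ahead of the robot, y to its left, z up, the work surface at z = 0. Lengths are in m, angles in rad, forces in N, time in s.
With the tool pointing down it reaches from about 0.375 to 0.975 m from the base axis. Payload 3.8 kg.
Tool frame: the origin (TCP) lies midway between the tips of the shut fingers; the grasp point (between the pads) lies 19 mm behind it; x points along the fingers, z is the direction in which the jaws open and shut, and the axes are right-handed (so a half turn about x gives the same grasp; the last joint's range is limited). The gripper opens to 85 mm and grips with 20 to 120 N. Pads are 22 mm wide; open, the fingers measure 114 mm over their backs; the gripper's body (76 mm by 85 mm) begins 54 mm behind the grasp point. The pads swing forward as they close: fully open they stand 13 mm farther back than shut.
Start: joints at [1.092, 0.264, 1.604, -0, 1.274, -0.037], TCP at [0.289, 0.61, 0.231] pointing down, gripper open.
Joint ranges: [-2.63, 2.63], [-0.94, 2.18], [0.31, 2.57], [-1.31, 4.45], [0, 2.66], [-2.55, 2.55]. Speed limits (rad/s): [2.57, 2.57, 3.14, 3.14, 3.14, 3.14].

## Interface

Orientations are given as a rotation vector (axis times angle).
In Python, from workcell import * gives the robot as it stands. The module is installed in compiled form; this text tells all that it offers.
- The arm moves only by the tool carry_out, never from a script. Its arguments are lists of equal length, an entry for each row: "offset": the shift along the tool's x, y, z in cm, a list of three; "delta_rot": the turn, a rotation vector about the tool's x, y, z in degrees, a list of three. A call has exactly 5 rows; each row shifts and turns the commanded pose from where the row before left it, along the tool's axes as they then stand; what a row does not reach is not made up. A row lasts 1/12 s, in which the tool goes at most 41.7 mm and 7.16 degrees, less where a joint would pass 70% of its speed; a pose out of reach is approached as far as the arm can. A call is refused whole if a number of a shift passes 4.17 or a number of a turn 7.16, either way. A call with a gripper value outside its range is refused whole. "fingers" is the opening, from -1 (shut) to 1 (fully open), set as the call begins (left out, the last holds). The fingers move at their own pace and stop on an object; "newtons" is the grip in N (left out, the last holds). Time passes only in rows, so rows that do not move let the fingers close, or fill a call up. It gives the time, the measured TCP pose, the force and the opening at its end, in the units of the state.
- read_state(): the state, without advancing time (a new reading comes with each control period).
- read_camera(name): name is "scene" or "side" or "wrist"; returns (picture, depth): 384x512x3 uint8, red, green, blue; 384x512 float32, m along the optical axis (not along the pixel's ray), 0 where there is no reading.
- get_calibration(name): a dict with "fx", "fy", "cx", "cy" (pixels), "distortion" ([k1, k2, p1, p2, k3] as OpenCV has them; the pictures are not rectified), "R" (3x3) and "t" (3): a world point X has camera coordinates R X + t; the wrist camera has in their place "mount" (4x4, takes a point from camera to tool coordinates, whose origin is the TCP and whose axes are the tool frame's). Camera axes: x right, y down, z forward; pixel columns grow to the right and rows downward; lengths in m; the calibration is good to about 2 mm. A picture is of the moment at which its call begins: read the wrist's pose just before it. get_calibration takes no time and is no camera call.
- finish_job(): hands the job in, once; it reports no verdict.
The state is a dict: "time": time; "q": joint angles; "joint_vel": joint speeds; "joint_torque": joint torques, N m; "tool_pos": TCP position; "tcp_rot": TCP orientation; "wrist_force": force on the tool from outside, world axes, zero at the start; "torque": the same for the moment, N m; "width": opening from 0.0 (shut) to 1.0 (fully open).
Only numpy, scipy, OpenCV 4.12 (cv2) and the standard library are available. Lean on these libraries where they do the work, as an engineer would, in place of code of your own. Each camera call takes 0.05 s, during which the arm holds its last target. There are 200 camera calls.

## Working session

There is one attempt and no reset: what is moved stays moved. The work goes in short steps, Python scripts to look and compute and a tool call to move; the robot and the scene stay as the last step left them, time stands still between calls to the robot, and variables do not carry over. Pictures are saved under pics/ and viewed, about 8 in all and at most 12, crops included, and the job is handed in when it is done.

Besides the shell and the picture viewer there is one more tool, called after "Request:" in YAML: its name, and indented under it one key for each argument. carry_out: Moves the arm, as the interface text tells. Its arguments: {"type":"object","properties":{"offset":{"type":"array"},"delta_rot":{"type":"array"},"fingers":{"type":"number"},"newtons":{"type":"number"}},"required":["offset","delta_rot"]}

```bash
mkdir -p pics; cat > h.py <<'E'
from workcell import *
import numpy as np, cv2
def K(c): return np.array([[c['fx'],0,c['cx']],[0,c['fy'],c['cy']],[0,0,1.]])
def cloud(name):
    s=read_state(); im,d=read_camera(name); c=get_calibration(name)
    h,w=d.shape; u,v=np.meshgrid(np.arange(w),np.arange(h))
    n=cv2.undistortPoints(np.stack([u,v],-1).reshape(-1,1,2).astype(float),K(c),np.array(c['distortion'])).reshape(h,w,2)
    P=np.dstack([n[...,0]*d,n[...,1]*d,d])
    if 'R' in c: X=(P-np.array(c['t']))@np.array(c['R'])
    else:
        M=np.array(c['mount']); T=np.eye(4); T[:3,:3]=cv2.Rodrigues(np.array(s['tcp_rot']))[0]; T[:3,3]=s['tool_pos']
        M=T@M; X=P@M[:3,:3].T+M[:3,3]
    X[d==0]=np.nan
    return im,d,X
E
python3 - <<'E'
from h import *
s=read_state(); print({k:np.round(v,3).tolist() for k,v in s.items()})
for n in("scene","side"):
    im,d,X=cloud(n); np.savez(n+'.npz',im=im,X=X); cv2.imwrite(f'pics/{n}0.png',im[...,::-1])
    c=get_calibration(n); print(n,-np.array(c['R']).T@np.array(c['t']))
print(cv2.Rodrigues(np.array(s['tcp_rot']))[0].round(3))
E
```

```text
{'time': 0.0, 'q': [1.092, 0.265, 1.605, -0.0, 1.274, -0.037], 'joint_vel': [-0.001, 0.002, 0.0, 0.001, 0.0, 0.002], 'joint_torque': [0.0, -51.511, -36.732, -0.0, 0.013, -0.0], 'tool_pos': [0.288, 0.61, 0.23], 'tcp_rot': [-0.879, 1.388, 0.877], 'wrist_force': [0.759, -0.273, -0.733], 'torque': [0.017, 0.031, 0.036], 'width': 0.999}
scene [-0.02016777 -0.87756803  0.83150225]
side [ 0.39252532 -1.31763164  0.66989285]
[[-0.001 -0.904  0.428]
 [-0.002  0.428  0.904]
 [-1.     0.    -0.002]]
```

View pics/scene0.png

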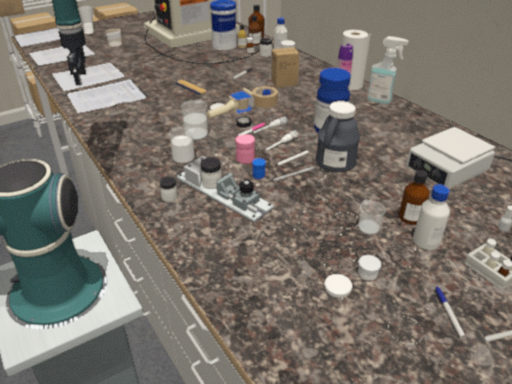

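View pics/side0.png

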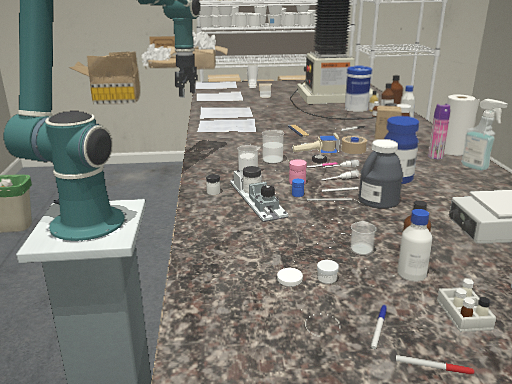

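The scene view shows the jig from about (182,180) to (268,208). The knob is at (247,187) and the black-lidded glass jar at (210,170). There are three look-alikes: a small black-lidded jar at (168,188), a pink one at (245,148) and a blue one at (259,168). I choose the larger clear jar standing in the jig, at (210,170). Next is one close crop to check that, plus measurements.

```bash
python3 - <<'E'
from h import *
for n,(x0,y0,x1,y1) in(("scene",(150,120,290,225)),("side",(195,130,310,230))):
    z=np.load(n+'.npz'); im,X=z['im'],z['X']
    cr=cv2.resize(im[y0:y1,x0:x1],None,fx=5,fy=5,interpolation=cv2.INTER_CUBIC)
    cv2.imwrite(f'pics/{n}crop.png',cr[...,::-1])
    sub=np.zeros(im.shape[:2],bool); sub[y0:y1,x0:x1]=1
    dark=(im.max(2)<60)&sub
    Z=X[...,2]
    for nm,m in(("dark>65",dark&(Z>.06)),):
        k,l,st,ce=cv2.connectedComponentsWithStats(m.astype(np.uint8))
        for i in range(1,k):
            if st[i,4]<15: continue
            p=X[l==i]; zt=np.percentile(p[:,2],90); t=p[p[:,2]>zt-.006]
            c,r=cv2.minEnclosingCircle(t[:,:2].astype(np.float32))
            print(n,nm,ce[i].round(),st[i,4],'ztop',zt.round(4),'med',np.median(t,0).round(4),'circ',np.round(c,4),round(r,4))
    # plate: bright grey, low
    g=(im.max(2).astype(int)-im.min(2)<25)&(im.min(2)>110)&sub&(Z>.006)&(Z<.018)
    k,l,st,ce=cv2.connectedComponentsWithStats(g.astype(np.uint8))
    p=X[g]; print('plate',len(p),cv2.minAreaRect(p[:,:2].astype(np.float32)))
E
```

```text
scene dark>65 [211. 160.] 19 ztop 0.0919 med [0.5151 0.1633 0.0903] circ [0.5134 0.1635] 0.0134
scene dark>65 [210. 168.] 93 ztop 0.0892 med [0.4958 0.1363 0.087 ] circ [0.5011 0.1454] 0.0264
scene dark>65 [246. 187.] 119 ztop 0.082 med [0.538  0.0111 0.0807] circ [0.541  0.0158] 0.0192
plate 1013 ((0.6503770351409912, 0.25445470213890076), (0.574471116065979, 0.39366477727890015), 37.15121078491211)
side dark>65 [255. 174.] 34 ztop 0.0852 med [0.5228 0.1351 0.0842] circ [0.5186 0.1421] 0.0212
side dark>65 [267. 192.] 72 ztop 0.0765 med [0.5441 0.0067 0.0746] circ [0.5464 0.0176] 0.0196
plate 471 ((0.5774150490760803, 0.4074956178665161), (0.9267547726631165, 0.3729691207408905), 82.3642578125)
```

View pics/scenecrop.png

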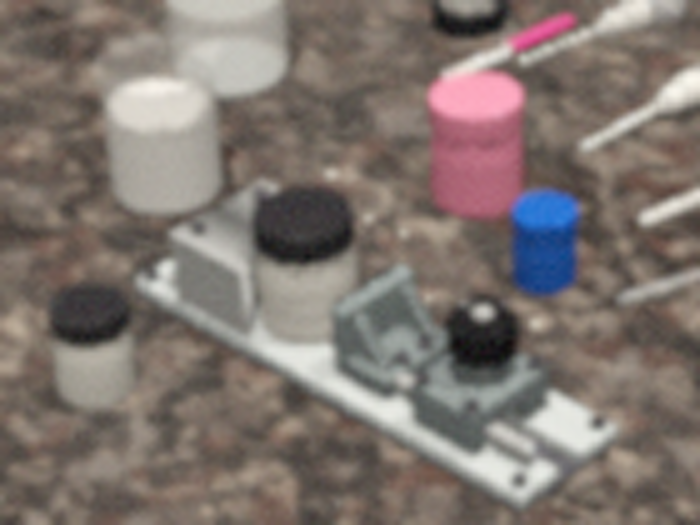

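The crop confirms the choice: the clear jar with the black lid is in the jig, facing the V-block and the jaw. Depth puts the knob near (0.543, 0.015), with its top at about 80 mm, which matches the given 82 mm. I'm moving above it for a close look.

Request:
carry_out:
  offset:
    - [0,-2.4,-2.1]
    - [0,-2.4,-2.1]
    - [0,-2.4,-2.1]
    - [0,-2.4,-2.1]
    - [0,-2.4,-2.1]
  delta_rot:
    - [0,0,0]
    - [0,0,0]
    - [0,0,0]
    - [0,0,0]
    - [0,0,0]

```text
time: 0.52
tool_pos: [0.3522, 0.4623, 0.2305]
tcp_rot: [-0.879, 1.387, 0.878]
wrist_force: [-0.2, -0.2, 1.0]
width: 1.0
```

Request:
carry_out:
  offset:
    - [0,-2.4,-2.1]
    - [0,-2.4,-2.1]
    - [0,-2.4,-2.1]
    - [0,-2.4,-2.1]
    - [0,-2.4,-2.1]
  delta_rot:
    - [0,0,0]
    - [0,0,0]
    - [0,0,0]
    - [0,0,0]
    - [0,0,0]

```text
time: 0.93
tool_pos: [0.4158, 0.316, 0.2308]
tcp_rot: [-0.878, 1.387, 0.878]
wrist_force: [0.5, 0.4, 0.3]
width: 1.002
```

Request:
carry_out:
  offset:
    - [0,-2.4,-2.1]
    - [0,-2.4,-2.1]
    - [0,-2.4,-2.1]
    - [0,-2.4,-2.1]
    - [0,-2.4,-2.1]
  delta_rot:
    - [0,0,0]
    - [0,0,0]
    - [0,0,0]
    - [0,0,0]
    - [0,0,0]

```text
time: 1.35
tool_pos: [0.4794, 0.1699, 0.2309]
tcp_rot: [-0.878, 1.387, 0.878]
wrist_force: [0.6, 0.1, 1.0]
width: 0.999
```

Request:
carry_out:
  offset:
    - [0,-2.4,-2.1]
    - [0,-2.4,-2.1]
    - [0,-2.4,-2.1]
    - [0,0,0]
    - [0,0,0]
  delta_rot:
    - [0,0,0]
    - [0,0,0]
    - [0,0,0]
    - [0,0,0]
    - [0,0,0]

```text
time: 1.77
tool_pos: [0.5176, 0.0823, 0.2307]
tcp_rot: [-0.875, 1.389, 0.876]
wrist_force: [-0.1, 0.8, 0.0]
width: 0.998
```

```bash
python3 - <<'E'
from h import *
s=read_state(); print({k:np.round(v,3).tolist() for k,v in s.items()})
im,d,X=cloud("wrist"); np.savez('w1.npz',im=im,X=X); cv2.imwrite('pics/w1.png',im[...,::-1])
print(get_calibration("wrist")['mount'])
E
```

```text
{'time': 1.767, 'q': [0.11, -0.022, 1.923, 0.0, 1.241, -1.016], 'joint_vel': [0.044, -0.008, 0.012, 0.013, 0.004, 0.007], 'joint_torque': [-1.163, -35.018, -36.714, -0.212, -0.076, -0.091], 'tool_pos': [0.518, 0.082, 0.231], 'tcp_rot': [-0.875, 1.389, 0.876], 'wrist_force': [-0.127, 0.776, 0.011], 'torque': [-0.001, -0.021, 0.073], 'width': 0.998}
[[-4.02660208e-04 -3.00722432e-01  9.53711621e-01 -1.41123190e-01]
 [ 6.44960603e-04 -9.53711578e-01 -3.00722146e-01  7.59820749e-02]
 [ 9.99999711e-01  4.94017580e-04  5.77975824e-04 -1.46137922e-04]
 [ 0.00000000e+00  0.00000000e+00  0.00000000e+00  1.00000000e+00]]
```

View pics/w1.png

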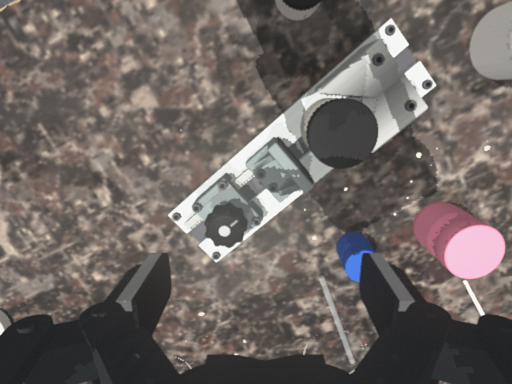

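The wrist view shows the knob at (225,223), the jar lid at (342,132), the V-block at (395,75) and the blue look-alike at (355,255). The plate's corners are near (172,215), (215,262), (390,20) and (435,85). Now the measurements.

```bash
cat >> h.py <<'E'
def ray(uv,z,name="wrist",s=None):
    c=get_calibration(name); s=s or read_state()
    n=cv2.undistortPoints(np.array(uv,float).reshape(-1,1,2),K(c),np.array(c['distortion'])).reshape(-1,2)
    M=np.array(c['mount']); T=np.eye(4); T[:3,:3]=cv2.Rodrigues(np.array(s['tcp_rot']))[0]; T[:3,3]=s['tool_pos']; M=T@M
    D=np.c_[n,np.ones(len(n))]@M[:3,:3].T; o=M[:3,3]
    return o+D*((z-o[2])/D[:,2])[:,None]
E
python3 - <<'E'
from h import *
z=np.load('w1.npz'); im,X=z['im'],z['X']; Z=X[...,2]
def blob(m,seed):
    k,l=cv2.connectedComponents(m.astype(np.uint8)); return l==l[seed[1],seed[0]]
for nm,seed,lo,hi in(("knob",(222,214),.074,.09),("lid",(342,132),.082,.1)):
    m=blob((Z>lo)&(Z<hi),seed); p=X[m]
    (c,ax,a)=cv2.fitEllipse(max(cv2.findContours(m.astype(np.uint8),0,1)[0],key=len))
    print(nm,m.sum(),'px',np.round(c,1),np.round(ax,1),'z',np.median(p[:,2]).round(4),'cloud circ',cv2.minEnclosingCircle(p[:,:2].astype(np.float32)),'ray',ray([c],{'knob':.082,'lid':.090}[nm]).round(4))
m=(Z>.005)&(Z<.05)&(im.min(2)>90); m[260:]=0
k,l,st,ce=cv2.connectedComponentsWithStats(((Z>.006)&(Z<.1)).astype(np.uint8)); i=l[140,250]
p=X[l==i]; r=cv2.minAreaRect(p[:,:2].astype(np.float32)); print('jig rect',r, 'px',st[i])
for nm,uv in(("blue",(360,265)),("pink",(470,250)),("plate",(200,205))): print(nm,X[uv[1],uv[0]].round(3))
c=ray([(170,215),(215,262),(390,19),(436,86)],.012)[:,:2]; print(c.round(4),np.linalg.norm(c[0]-c[2]),np.linalg.norm(c[1]-c[0]),'mid',c.mean(0))
e=(c[2]+c[3]-c[0]-c[1]);print('yaw',np.degrees(np.arctan2(e[1],e[0])))
E
```

```text
knob 1210 px [224.3 228. ] [37.1 40.2] z 0.0804 cloud circ ((0.5473297238349915, 0.024021580815315247), 0.021224215626716614) ray [[0.545  0.0269 0.082 ]]
lid 3860 px [342.3 133.2] [67.4 71.4] z 0.0885 cloud circ ((0.5098931789398193, 0.16028892993927002), 0.030411379411816597) ray [[0.5076 0.1615 0.09  ]]
jig rect ((0.24494533240795135, -0.03517824411392212), (1.3816673755645752, 0.4191840887069702), 34.40931701660156) px [     0      0    512    384 165649]
blue [0.659 0.131 0.052]
pink [0.674 0.236 0.077]
plate [0.524 0.002 0.041]
[[ 0.5259 -0.0449]
 [ 0.6038 -0.0262]
 [ 0.4395  0.2575]
 [ 0.5202  0.2807]] 0.31454967330532424 0.08012582663763564 mid [0.52236197 0.11678187]
yaw 105.59313805134177
```

Knob axis at about (0.547, 0.025), with the jig yaw about 105.6°. The plate measures 315 x 80 mm against the nominal 320 x 84. The jar is at about x = 46 mm in the jig, so I expect it to be home at about 1.4 rad. Next: shift over the knob, turn back 30° and descend part way.

Request:
carry_out:
  offset:
    - [0,-2.5,-2.0]
    - [0,-2.5,-1.9]
    - [2,0,0]
    - [2,0,0]
    - [0,0,0]
  delta_rot:
    - [0,0,0]
    - [0,0,0]
    - [-7,0,0]
    - [-7,0,0]
    - [-7,0,0]

```text
time: 2.23
tool_pos: [0.5429, 0.0282, 0.1867]
tcp_rot: [-1.155, 1.246, 1.164]
wrist_force: [-1.4, 0.2, 0.1]
width: 0.995
```

Request:
carry_out:
  offset:
    - [2,0,0]
    - [2,0,0]
    - [1.5,0,0]
    - [0,0,0]
    - [0,0,0]
  delta_rot:
    - [-7,0,0]
    - [-4,0,0]
    - [0,0,0]
    - [0,0,0]
    - [0,0,0]

```text
time: 2.65
tool_pos: [0.5447, 0.0285, 0.1352]
tcp_rot: [-1.294, 1.153, 1.298]
wrist_force: [-0.4, 0.2, 0.2]
width: 0.999
```

```bash
cat > look.py <<'E'
from h import *
import sys
s=read_state(); im,d,X=cloud("wrist"); Z=X[...,2]
cv2.imwrite(f'pics/{sys.argv[1]}.png',im[...,::-1])
R=cv2.Rodrigues(np.array(s['tcp_rot']))[0]; t=np.array(s['tool_pos'])
print(np.round(t,4),R.round(3).tolist(),'q6',s['q'][5])
m=(Z>.074)&(Z<.084)&(np.hypot(X[...,0]-.547,X[...,1]-.025)<.035)
p=X[m]; c,r=cv2.minEnclosingCircle(p[:,:2].astype(np.float32)); (e,ax,_)=cv2.fitEllipse(max(cv2.findContours(m.astype(np.uint8),0,1)[0],key=len))
print(m.sum(),'z',np.median(p[:,2]),'circ',np.round(c,4),r,'ray',e,ray([e],.082).round(4))
print('tool offs cm',R.T@(np.r_[c,.052]-t)*100)
E
python3 look.py w2
```

```text
[0.5447 0.0285 0.1352] [[-0.003, -0.993, -0.118], [0.0, -0.118, 0.993], [-1.0, 0.003, 0.001]] q6 -1.6826841145966576
2714 z 0.080311655188281 circ [0.5474 0.0236] 0.02125762216746807 ray (257.8097229003906, 215.75164794921875) [[0.5465 0.0233 0.082 ]]
tool offs cm [ 8.32365801 -0.24017277 -0.52099938]
```

View pics/w2.png

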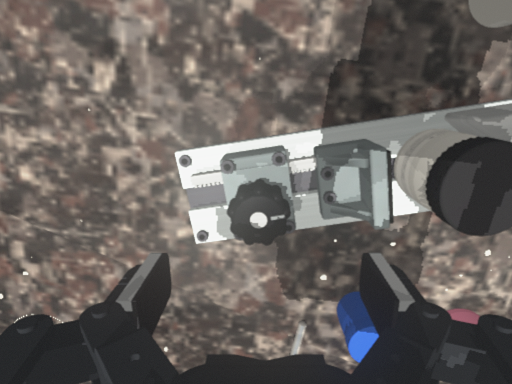

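The fingers straddle the knob (258,216), and the blue look-alike is well clear of them. The knob centre is (0.547, 0.0236) by two methods. I'll correct by (-0.24, -0.52) cm, descend to z = 0.048 and grip.

Request:
carry_out:
  offset:
    - [2.0,-0.24,-0.5]
    - [2.5,0,0]
    - [2.5,0,0]
    - [1.7,0,0]
    - [0,0,0]
  delta_rot:
    - [0,0,0]
    - [0,0,0]
    - [0,0,0]
    - [0,0,0]
    - [0,0,0]
  fingers: 1

```text
time: 3.12
tool_pos: [0.5468, 0.0229, 0.0469]
tcp_rot: [-1.292, 1.155, 1.299]
wrist_force: [-0.8, 0.0, -0.3]
width: 1.001
```

Request:
carry_out:
  offset:
    - [0,0,0]
    - [0,0,0]
    - [0,0,0]
    - [0,0,0]
    - [0,0,0]
  delta_rot:
    - [0,0,0]
    - [0,0,0]
    - [0,0,0]
    - [0,0,0]
    - [0,0,0]
  fingers: -1
  newtons: 70

```text
time: 3.53
tool_pos: [0.5508, 0.0246, 0.0523]
tcp_rot: [-1.293, 1.147, 1.292]
wrist_force: [-2.7, 8.4, 7.9]
width: 0.47
```

Request:
carry_out:
  offset:
    - [0,0,0]
    - [0,0,0]
    - [0,0,0]
    - [0,0,0]
    - [0,0,0]
  delta_rot:
    - [0,0,0]
    - [0,0,0]
    - [0,0,0]
    - [0,0,0]
    - [0,0,0]
  fingers: -1
  newtons: 100

```text
time: 3.95
tool_pos: [0.5508, 0.0246, 0.0525]
tcp_rot: [-1.293, 1.147, 1.292]
wrist_force: [-2.6, 7.6, 8.7]
width: 0.464
```

```bash
cat > st.py <<'E'
from h import *
s=read_state(); R=cv2.Rodrigues(np.array(s['tcp_rot']))[0]
print(round(s['time'],2),'pos',np.round(s['tool_pos'],4),'yawz',np.degrees(np.arctan2(R[1,2],R[0,2])).round(2),'tilt',R[:2,0].round(3),'F',np.round(s['wrist_force'],1),'M',np.round(s['torque'],3),'w',round(s['width'],3),'q6',round(s['q'][5],3),'tq6',round(s['joint_torque'][5],3))
E
python3 st.py
```

```text
3.95 pos [0.5508 0.0246 0.0525] yawz 96.63 tilt [0.004 0.003] F [-2.6  7.6  8.7] M [ 1.21   0.468 -0.063] w 0.464 q6 -1.692 tq6 -0.068
```

The grip pushed the tool 5 mm up and 4 mm sideways. I'll open, raise a little and close again, watching the forces.

Request:
carry_out:
  offset:
    - [0,0,0]
    - [0,0,0]
    - [0,0,0]
    - [0,0,0]
    - [0,0,0]
  delta_rot:
    - [0,0,0]
    - [0,0,0]
    - [0,0,0]
    - [0,0,0]
    - [0,0,0]
  fingers: 0.8

```text
time: 4.37
tool_pos: [0.5491, 0.0222, 0.0494]
tcp_rot: [-1.295, 1.152, 1.294]
wrist_force: [0.8, -0.1, 0.2]
width: 0.898
```

```bash
python3 st.py; python3 look.py w3
```

```text
4.37 pos [0.5491 0.0222 0.0494] yawz 96.67 tilt [ 0. -0.] F [ 0.8 -0.1  0.2] M [ 0.002 -0.034  0.053] w 0.898 q6 -1.692 tq6 0.0
[0.5491 0.0222 0.0494] [[0.0, -0.993, -0.116], [-0.0, -0.116, 0.993], [-1.0, -0.0, -0.0]] q6 -1.6919757619809872
7065 z 0.08027514555386657 circ [0.5462 0.0314] 0.02873147837817669 ray (270.36102294921875, 282.8269348144531) [[0.5424 0.0231 0.082 ]]
tool offs cm [-0.26057107  0.17887746  0.94944831]
```

View pics/w3.png

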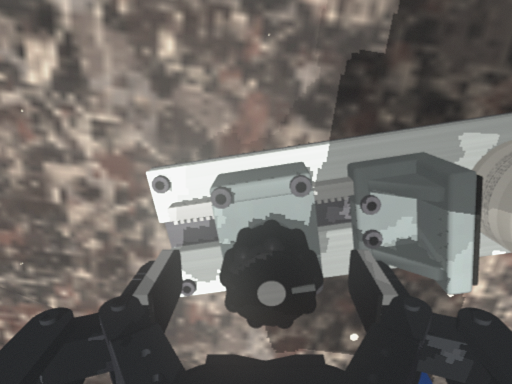

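In this picture the knob (272,276) lies midway between the pads (165..370), so the push came from the pads swinging forward as they closed. I'll re-centre slightly, go 4 mm higher and close again.

Request:
carry_out:
  offset:
    - [-0.4,0.15,0.15]
    - [0,0,0]
    - [0,0,0]
    - [0,0,0]
    - [0,0,0]
  delta_rot:
    - [0,0,0]
    - [0,0,0]
    - [0,0,0]
    - [0,0,0]
    - [0,0,0]

```text
time: 4.83
tool_pos: [0.5473, 0.0237, 0.0533]
tcp_rot: [-1.295, 1.152, 1.295]
wrist_force: [-0.2, -0.4, -0.0]
width: 0.9
```

Request:
carry_out:
  offset:
    - [0,0,0]
    - [0,0,0]
    - [0,0,0]
    - [0,0,0]
    - [0,0,0]
  delta_rot:
    - [0,0,0]
    - [0,0,0]
    - [0,0,0]
    - [0,0,0]
    - [0,0,0]
  fingers: -1
  newtons: 100

```text
time: 5.25
tool_pos: [0.5473, 0.0242, 0.0538]
tcp_rot: [-1.294, 1.151, 1.295]
wrist_force: [-2.8, 3.1, 5.8]
width: 0.463
```

```bash
python3 st.py
```

```text
5.25 pos [0.5473 0.0242 0.0538] yawz 96.67 tilt [-0.     0.001] F [-2.8  3.1  5.8] M [ 0.298  0.363 -0.057] w 0.463 q6 -1.69 tq6 -0.053
```

Now it is centred, with small forces. I start the break-loose twist gently to see how stiff it is.

Request:
carry_out:
  offset:
    - [0,0,0]
    - [0,0,0]
    - [0,0,0]
    - [0,0,0]
    - [0,0,0]
  delta_rot:
    - [1,0,0]
    - [1,0,0]
    - [1,0,0]
    - [1,0,0]
    - [0,0,0]
  newtons: 110

```text
time: 5.67
tool_pos: [0.5473, 0.0242, 0.0538]
tcp_rot: [-1.244, 1.186, 1.244]
wrist_force: [-2.4, 3.4, 4.7]
width: 0.463
```

```bash
python3 st.py
```

```text
5.67 pos [0.5473 0.0242 0.0538] yawz 92.72 tilt [-0.  0.] F [-2.4  3.4  4.7] M [0.297 0.282 0.36 ] w 0.463 q6 -1.62 tq6 0.46
```

The arm is stiff and the knob holds: 0.46 N m at 4°. Next comes the firm twist through the break, to about 0.45 rad. That is well short of the jar, which is home at 1.0 rad or more.

Request:
carry_out:
  offset:
    - [0,0,0]
    - [0,0,0]
    - [0,0,0]
    - [0,0,0]
    - [0,0,0]
  delta_rot:
    - [4,0,0]
    - [4,0,0]
    - [5,0,0]
    - [5,0,0]
    - [4,0,0]

```text
time: 6.08
tool_pos: [0.5473, 0.0241, 0.0539]
tcp_rot: [-0.954, 1.351, 0.955]
wrist_force: [-1.6, 2.3, 6.5]
width: 0.46
```

Request:
carry_out:
  offset:
    - [0,0,0]
    - [0,0,0]
    - [0,0,0]
    - [0,0,0]
    - [0,0,0]
  delta_rot:
    - [2,0,0]
    - [2,0,0]
    - [0,0,0]
    - [0,0,0]
    - [0,0,0]

```text
time: 6.5
tool_pos: [0.5472, 0.0241, 0.0538]
tcp_rot: [-0.904, 1.375, 0.905]
wrist_force: [-3.2, 3.2, 5.5]
width: 0.461
```

```bash
python3 st.py; python3 - <<'E'
from h import *
im,d,X=cloud("wrist"); cv2.imwrite('pics/w4.png',im[...,::-1])
E
```

```text
6.5 pos [0.5472 0.0241 0.0538] yawz 66.67 tilt [-0.  0.] F [-3.2  3.2  5.5] M [ 0.201  0.463 -0.085] w 0.461 q6 -1.166 tq6 -0.1
```

View pics/w4.png

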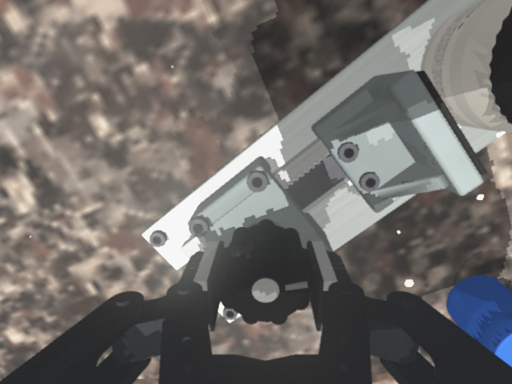

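The knob turned with the fingers: its mark is unmoved relative to the gripper. The angle is now about 0.52 rad and the jaw has moved. I wind on freely to about 0.95 rad, then continue in small steps.

Request:
carry_out:
  offset:
    - [0,0,0]
    - [0,0,0]
    - [0,0,0]
    - [0,0,0]
    - [0,0,0]
  delta_rot:
    - [5,0,0]
    - [5,0,0]
    - [5,0,0]
    - [5,0,0]
    - [3,0,0]

```text
time: 6.97
tool_pos: [0.5471, 0.024, 0.0538]
tcp_rot: [-0.593, 1.489, 0.594]
wrist_force: [-1.7, 1.5, 6.1]
width: 0.46
```

```bash
python3 st.py
```

```text
6.97 pos [0.5471 0.024  0.0538] yawz 43.48 tilt [-0.001  0.   ] F [-1.7  1.5  6.1] M [0.21  0.578 0.13 ] w 0.46 q6 -0.761 tq6 -0.221
```

Request:
carry_out:
  offset:
    - [0,0,0]
    - [0,0,0]
    - [0,0,0]
    - [0,0,0]
    - [0,0,0]
  delta_rot:
    - [1,0,0]
    - [1,0,0]
    - [1,0,0]
    - [1,0,0]
    - [1,0,0]

```text
time: 7.38
tool_pos: [0.5471, 0.024, 0.0538]
tcp_rot: [-0.528, 1.506, 0.528]
wrist_force: [-3.0, 2.7, 5.7]
width: 0.462
```

```bash
python3 st.py
```

```text
7.38 pos [0.5471 0.024  0.0538] yawz 38.66 tilt [-0.001  0.   ] F [-3.   2.7  5.7] M [0.191 0.615 0.101] w 0.462 q6 -0.677 tq6 -0.114
```

Request:
carry_out:
  offset:
    - [0,0,0]
    - [0,0,0]
    - [0,0,0]
    - [0,0,0]
    - [0,0,0]
  delta_rot:
    - [1,0,0]
    - [1,0,0]
    - [1,0,0]
    - [1,0,0]
    - [1,0,0]

```text
time: 7.8
tool_pos: [0.5471, 0.024, 0.0539]
tcp_rot: [-0.46, 1.522, 0.46]
wrist_force: [-2.2, 1.9, 7.1]
width: 0.462
```

```bash
python3 st.py
```

```text
7.8 pos [0.5471 0.024  0.0539] yawz 33.66 tilt [-0.001  0.   ] F [-2.2  1.9  7.1] M [0.19  0.597 0.057] w 0.462 q6 -0.589 tq6 -0.114
```

Angle is about 1.10 rad and still running free. Continuing with finer steps.

Request:
carry_out:
  offset:
    - [0,0,0]
    - [0,0,0]
    - [0,0,0]
    - [0,0,0]
    - [0,0,0]
  delta_rot:
    - [0.6,0,0]
    - [0.6,0,0]
    - [0.6,0,0]
    - [0.6,0,0]
    - [0.6,0,0]

```text
time: 8.22
tool_pos: [0.5471, 0.024, 0.0538]
tcp_rot: [-0.419, 1.53, 0.42]
wrist_force: [-3.0, 1.2, 6.2]
width: 0.462
```

```bash
python3 st.py; python3 - <<'E'
from h import *
im,d,X=cloud("wrist"); cv2.imwrite('pics/w5.png',im[...,::-1]); np.savez('w5.npz',im=im,X=X)
E
```

```text
8.22 pos [0.5471 0.024  0.0538] yawz 30.68 tilt [-0.001  0.   ] F [-3.   1.2  6.2] M [0.213 0.63  0.134] w 0.462 q6 -0.537 tq6 -0.027
```

View pics/w5.png

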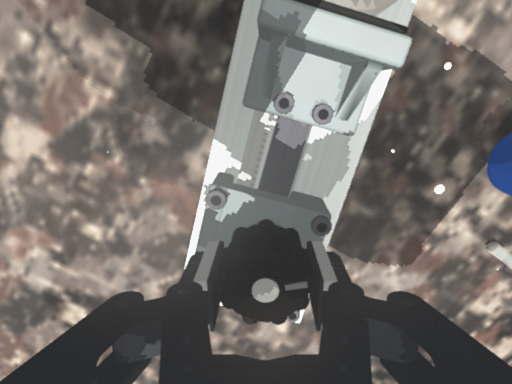

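No slip, and the jaw is close to the jar. At 1.15 rad I continue one call at a time.

Request:
carry_out:
  offset:
    - [0,0,0]
    - [0,0,0]
    - [0,0,0]
    - [0,0,0]
    - [0,0,0]
  delta_rot:
    - [0.6,0,0]
    - [0.6,0,0]
    - [0.6,0,0]
    - [0.6,0,0]
    - [0.6,0,0]

```text
time: 8.68
tool_pos: [0.5471, 0.024, 0.0538]
tcp_rot: [-0.378, 1.538, 0.379]
wrist_force: [-4.1, 1.5, 5.9]
width: 0.459
```

```bash
python3 st.py
```

```text
8.68 pos [0.5471 0.024  0.0538] yawz 27.68 tilt [-0.001  0.   ] F [-4.1  1.5  5.9] M [0.18  0.598 0.133] w 0.459 q6 -0.485 tq6 -0.027
```

Request:
carry_out:
  offset:
    - [0,0,0]
    - [0,0,0]
    - [0,0,0]
    - [0,0,0]
    - [0,0,0]
  delta_rot:
    - [0.5,0,0]
    - [0.5,0,0]
    - [0.5,0,0]
    - [0.5,0,0]
    - [0.5,0,0]

```text
time: 9.1
tool_pos: [0.5471, 0.024, 0.0538]
tcp_rot: [-0.344, 1.544, 0.345]
wrist_force: [-2.9, 0.3, 5.8]
width: 0.465
```

```bash
python3 st.py
```

```text
9.1 pos [0.5471 0.024  0.0538] yawz 25.19 tilt [-0.001  0.   ] F [-2.9  0.3  5.8] M [0.205 0.593 0.14 ] w 0.465 q6 -0.442 tq6 -0.003
```

Request:
carry_out:
  offset:
    - [0,0,0]
    - [0,0,0]
    - [0,0,0]
    - [0,0,0]
    - [0,0,0]
  delta_rot:
    - [0.5,0,0]
    - [0.5,0,0]
    - [0.5,0,0]
    - [0.5,0,0]
    - [0.5,0,0]

```text
time: 9.52
tool_pos: [0.5471, 0.024, 0.0538]
tcp_rot: [-0.31, 1.549, 0.311]
wrist_force: [-3.4, 1.9, 5.4]
width: 0.462
```

```bash
python3 st.py
```

```text
9.52 pos [0.5471 0.024  0.0538] yawz 22.69 tilt [-0.001  0.   ] F [-3.4  1.9  5.4] M [0.314 0.701 0.142] w 0.462 q6 -0.398 tq6 0.012
```

Request:
carry_out:
  offset:
    - [0,0,0]
    - [0,0,0]
    - [0,0,0]
    - [0,0,0]
    - [0,0,0]
  delta_rot:
    - [0.4,0,0]
    - [0.4,0,0]
    - [0.4,0,0]
    - [0.4,0,0]
    - [0.4,0,0]

```text
time: 9.93
tool_pos: [0.547, 0.024, 0.0538]
tcp_rot: [-0.283, 1.553, 0.284]
wrist_force: [-3.1, 1.2, 6.6]
width: 0.462
```

```bash
python3 st.py
```

```text
9.93 pos [0.547  0.024  0.0538] yawz 20.69 tilt [-0.001  0.   ] F [-3.1  1.2  6.6] M [0.274 0.647 0.085] w 0.462 q6 -0.363 tq6 0.033
```

Request:
carry_out:
  offset:
    - [0,0,0]
    - [0,0,0]
    - [0,0,0]
    - [0,0,0]
    - [0,0,0]
  delta_rot:
    - [0.4,0,0]
    - [0.4,0,0]
    - [0.4,0,0]
    - [0.4,0,0]
    - [0.4,0,0]

```text
time: 10.35
tool_pos: [0.547, 0.024, 0.0538]
tcp_rot: [-0.256, 1.556, 0.256]
wrist_force: [-2.9, 0.4, 6.4]
width: 0.46
```

```bash
python3 st.py
```

```text
10.35 pos [0.547  0.024  0.0538] yawz 18.69 tilt [-0.001  0.   ] F [-2.9  0.4  6.4] M [0.264 0.689 0.163] w 0.46 q6 -0.328 tq6 0.033
```

Request:
carry_out:
  offset:
    - [0,0,0]
    - [0,0,0]
    - [0,0,0]
    - [0,0,0]
    - [0,0,0]
  delta_rot:
    - [0.4,0,0]
    - [0.4,0,0]
    - [0.4,0,0]
    - [0.4,0,0]
    - [0.4,0,0]

```text
time: 10.77
tool_pos: [0.547, 0.024, 0.0538]
tcp_rot: [-0.228, 1.559, 0.229]
wrist_force: [-2.9, 2.2, 6.5]
width: 0.465
```

```bash
python3 st.py
```

```text
10.77 pos [0.547  0.024  0.0538] yawz 16.69 tilt [-0.001  0.   ] F [-2.9  2.2  6.5] M [0.316 0.593 0.125] w 0.465 q6 -0.293 tq6 0.033
```

Request:
carry_out:
  offset:
    - [0,0,0]
    - [0,0,0]
    - [0,0,0]
    - [0,0,0]
    - [0,0,0]
  delta_rot:
    - [0.4,0,0]
    - [0.4,0,0]
    - [0.4,0,0]
    - [0.4,0,0]
    - [0.4,0,0]

```text
time: 11.18
tool_pos: [0.547, 0.024, 0.0539]
tcp_rot: [-0.201, 1.562, 0.202]
wrist_force: [-2.6, 1.5, 6.6]
width: 0.459
```

```bash
python3 st.py
```

```text
11.18 pos [0.547  0.024  0.0539] yawz 14.69 tilt [-0.001  0.   ] F [-2.6  1.5  6.6] M [0.232 0.57  0.135] w 0.459 q6 -0.258 tq6 0.033
```

Request:
carry_out:
  offset:
    - [0,0,0]
    - [0,0,0]
    - [0,0,0]
    - [0,0,0]
    - [0,0,0]
  delta_rot:
    - [0.4,0,0]
    - [0.4,0,0]
    - [0.4,0,0]
    - [0.4,0,0]
    - [0.4,0,0]

```text
time: 11.6
tool_pos: [0.547, 0.024, 0.0538]
tcp_rot: [-0.174, 1.565, 0.174]
wrist_force: [-2.9, 2.5, 6.2]
width: 0.46
```

```bash
python3 st.py; python3 - <<'E'
from h import *
a=np.load('scene.npz'); im,d,X=cloud('scene')
for I,Y in((a['im'],a['X']),(im,X)):
    m=(I.max(2)<60)&(Y[...,2]>.065); m[:, :190]=0; m[:,232:]=0; m[:150]=0; m[178:]=0
    g=cv2.moments(m.astype(np.uint8)); p=Y[m]; print(m.sum(),g['m10']/g['m00'],g['m01']/g['m00'],p.mean(0))
cv2.imwrite('pics/scene1.png',np.hstack([cv2.resize(I[140:220,170:280],None,fx=3.6,fy=5,interpolation=2) for I in(a['im'],im)])[...,::-1])
E
```

```text
11.6 pos [0.547  0.024  0.0538] yawz 12.69 tilt [-0.001  0.   ] F [-2.9  2.5  6.2] M [0.261 0.647 0.151] w 0.46 q6 -0.223 tq6 0.033
116 210.54310344827587 166.56034482758622 [0.50143295 0.14285268 0.08416728]
199 211.65829145728642 166.41708542713567 [0.49917381 0.13246955 0.09141705]
```

View pics/scene1.png

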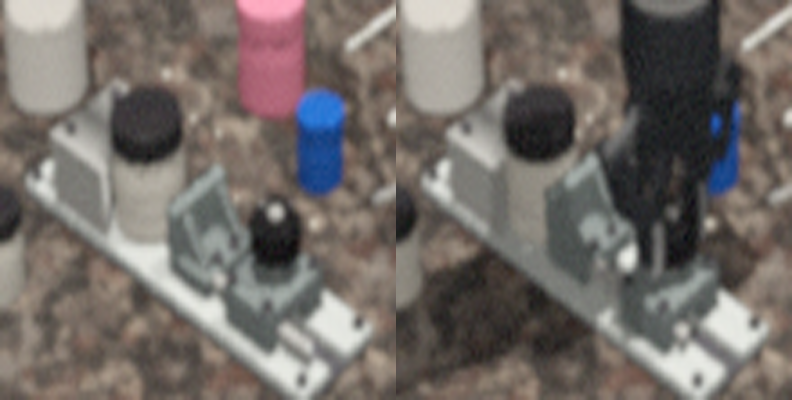

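The jaw (right-hand picture, 580,215) has reached the jar and is starting to move it. The angle is 1.46 rad and there is no torque rise yet.

Request:
carry_out:
  offset:
    - [0,0,0]
    - [0,0,0]
    - [0,0,0]
    - [0,0,0]
    - [0,0,0]
  delta_rot:
    - [0.4,0,0]
    - [0.4,0,0]
    - [0.4,0,0]
    - [0.4,0,0]
    - [0.4,0,0]

```text
time: 12.07
tool_pos: [0.547, 0.024, 0.0538]
tcp_rot: [-0.146, 1.567, 0.147]
wrist_force: [-3.2, 2.6, 6.2]
width: 0.463
```

```bash
python3 st.py
```

```text
12.07 pos [0.547  0.024  0.0538] yawz 10.69 tilt [-0.001  0.   ] F [-3.2  2.6  6.2] M [0.252 0.664 0.125] w 0.463 q6 -0.189 tq6 0.033
```

Request:
carry_out:
  offset:
    - [0,0,0]
    - [0,0,0]
    - [0,0,0]
    - [0,0,0]
    - [0,0,0]
  delta_rot:
    - [0.3,0,0]
    - [0.3,0,0]
    - [0.3,0,0]
    - [0.3,0,0]
    - [0.3,0,0]

```text
time: 12.48
tool_pos: [0.547, 0.024, 0.0538]
tcp_rot: [-0.126, 1.568, 0.126]
wrist_force: [-2.7, 1.9, 6.3]
width: 0.461
```

```bash
python3 st.py
```

```text
12.48 pos [0.547  0.024  0.0538] yawz 9.19 tilt [-0.001  0.   ] F [-2.7  1.9  6.3] M [0.29  0.661 0.187] w 0.461 q6 -0.162 tq6 0.055
```

A slight rise. Single 1° calls from here.

Request:
carry_out:
  offset:
    - [0,0,0]
    - [0,0,0]
    - [0,0,0]
    - [0,0,0]
    - [0,0,0]
  delta_rot:
    - [0.2,0,0]
    - [0.2,0,0]
    - [0.2,0,0]
    - [0.2,0,0]
    - [0.2,0,0]

```text
time: 12.9
tool_pos: [0.547, 0.024, 0.0538]
tcp_rot: [-0.112, 1.569, 0.113]
wrist_force: [-3.9, 1.0, 7.8]
width: 0.459
```

```bash
python3 st.py
```

```text
12.9 pos [0.547  0.024  0.0538] yawz 8.2 tilt [-0.001  0.   ] F [-3.9  1.   7.8] M [0.243 0.665 0.146] w 0.459 q6 -0.145 tq6 0.077
```

Request:
carry_out:
  offset:
    - [0,0,0]
    - [0,0,0]
    - [0,0,0]
    - [0,0,0]
    - [0,0,0]
  delta_rot:
    - [0.2,0,0]
    - [0.2,0,0]
    - [0.2,0,0]
    - [0.2,0,0]
    - [0.2,0,0]

```text
time: 13.32
tool_pos: [0.547, 0.024, 0.0538]
tcp_rot: [-0.098, 1.569, 0.099]
wrist_force: [-3.0, 2.3, 5.4]
width: 0.458
```

```bash
python3 st.py
```

```text
13.32 pos [0.547  0.024  0.0538] yawz 7.2 tilt [-0.001  0.   ] F [-3.   2.3  5.4] M [0.238 0.618 0.106] w 0.458 q6 -0.128 tq6 0.077
```

A plateau, so the jar is probably sliding rather than home. I continue.

Request:
carry_out:
  offset:
    - [0,0,0]
    - [0,0,0]
    - [0,0,0]
    - [0,0,0]
    - [0,0,0]
  delta_rot:
    - [0.2,0,0]
    - [0.2,0,0]
    - [0.2,0,0]
    - [0.2,0,0]
    - [0.2,0,0]

```text
time: 13.73
tool_pos: [0.547, 0.024, 0.0538]
tcp_rot: [-0.085, 1.57, 0.085]
wrist_force: [-3.3, 2.4, 6.8]
width: 0.461
```

```bash
python3 st.py
```

```text
13.73 pos [0.547  0.024  0.0538] yawz 6.2 tilt [-0.001  0.   ] F [-3.3  2.4  6.8] M [0.321 0.671 0.175] w 0.461 q6 -0.11 tq6 0.077
```

Request:
carry_out:
  offset:
    - [0,0,0]
    - [0,0,0]
    - [0,0,0]
    - [0,0,0]
    - [0,0,0]
  delta_rot:
    - [0.2,0,0]
    - [0.2,0,0]
    - [0.2,0,0]
    - [0.2,0,0]
    - [0.2,0,0]

```text
time: 14.15
tool_pos: [0.547, 0.024, 0.0538]
tcp_rot: [-0.071, 1.57, 0.072]
wrist_force: [-2.9, 1.9, 6.7]
width: 0.463
```

```bash
python3 st.py
```

```text
14.15 pos [0.547  0.024  0.0538] yawz 5.2 tilt [-0.001  0.   ] F [-2.9  1.9  6.7] M [0.341 0.672 0.125] w 0.463 q6 -0.093 tq6 0.077
```

tq6 depends on the turn rate (joint friction), so the baseline at 0.2°/row is 0.077. Any rise above that means contact. I continue.

Request:
carry_out:
  offset:
    - [0,0,0]
    - [0,0,0]
    - [0,0,0]
    - [0,0,0]
    - [0,0,0]
  delta_rot:
    - [0.3,0,0]
    - [0.3,0,0]
    - [0.3,0,0]
    - [0.3,0,0]
    - [0.3,0,0]

```text
time: 14.57
tool_pos: [0.547, 0.024, 0.0538]
tcp_rot: [-0.05, 1.571, 0.051]
wrist_force: [-4.2, 1.9, 7.3]
width: 0.459
```

```bash
python3 st.py
```

```text
14.57 pos [0.547  0.024  0.0538] yawz 3.7 tilt [-0.001  0.   ] F [-4.2  1.9  7.3] M [0.305 0.675 0.139] w 0.459 q6 -0.066 tq6 0.068
```

Request:
carry_out:
  offset:
    - [0,0,0]
    - [0,0,0]
    - [0,0,0]
    - [0,0,0]
    - [0,0,0]
  delta_rot:
    - [0.3,0,0]
    - [0.3,0,0]
    - [0.3,0,0]
    - [0.3,0,0]
    - [0.3,0,0]

```text
time: 14.98
tool_pos: [0.547, 0.024, 0.0538]
tcp_rot: [-0.03, 1.571, 0.03]
wrist_force: [-2.8, 2.5, 6.3]
width: 0.462
```

```bash
python3 st.py
```

```text
14.98 pos [0.547  0.024  0.0538] yawz 2.19 tilt [-0.001  0.   ] F [-2.8  2.5  6.3] M [0.288 0.722 0.145] w 0.462 q6 -0.04 tq6 0.094
```

Request:
carry_out:
  offset:
    - [0,0,0]
    - [0,0,0]
    - [0,0,0]
    - [0,0,0]
    - [0,0,0]
  delta_rot:
    - [0.2,0,0]
    - [0.2,0,0]
    - [0.2,0,0]
    - [0.2,0,0]
    - [0.2,0,0]

```text
time: 15.4
tool_pos: [0.5469, 0.024, 0.0538]
tcp_rot: [-0.016, 1.572, 0.017]
wrist_force: [-2.7, 1.9, 6.3]
width: 0.463
```

```bash
python3 st.py
```

```text
15.4 pos [0.5469 0.024  0.0538] yawz 1.21 tilt [-0.001  0.   ] F [-2.7  1.9  6.3] M [0.3   0.684 0.25 ] w 0.463 q6 -0.023 tq6 0.177
```

A clear rise: about +0.10 N m on both readings, so roughly 7 N on the jar. I hold a moment and re-read.

Request:
carry_out:
  offset:
    - [0,0,0]
    - [0,0,0]
    - [0,0,0]
    - [0,0,0]
    - [0,0,0]
  delta_rot:
    - [0,0,0]
    - [0,0,0]
    - [0,0,0]
    - [0,0,0]
    - [0,0,0]

```text
time: 15.82
tool_pos: [0.547, 0.024, 0.0538]
tcp_rot: [-0.016, 1.572, 0.017]
wrist_force: [-2.9, 1.1, 7.0]
width: 0.46
```

```bash
python3 st.py
```

```text
15.82 pos [0.547  0.024  0.0538] yawz 1.21 tilt [-0.001  0.   ] F [-2.9  1.1  7. ] M [0.321 0.647 0.207] w 0.46 q6 -0.023 tq6 0.133
```

Request:
carry_out:
  offset:
    - [0,0,0]
    - [0,0,0]
    - [0,0,0]
    - [0,0,0]
    - [0,0,0]
  delta_rot:
    - [0,0,0]
    - [0,0,0]
    - [0,0,0]
    - [0,0,0]
    - [0,0,0]
  newtons: 40

```text
time: 16.23
tool_pos: [0.547, 0.024, 0.0538]
tcp_rot: [-0.016, 1.572, 0.017]
wrist_force: [-3.4, 1.4, 6.0]
width: 0.461
```

```bash
python3 st.py
```

```text
16.23 pos [0.547  0.024  0.0538] yawz 1.21 tilt [-0.001  0.   ] F [-3.4  1.4  6. ] M [0.267 0.685 0.114] w 0.461 q6 -0.023 tq6 0.133
```

Holding steady. I let go, rise straight up and look.

Request:
carry_out:
  offset:
    - [0,0,0]
    - [0,0,0]
    - [0,0,0]
    - [0,0,0]
    - [0,0,0]
  delta_rot:
    - [0,0,0]
    - [0,0,0]
    - [0,0,0]
    - [0,0,0]
    - [0,0,0]
  fingers: 1

```text
time: 16.65
tool_pos: [0.5475, 0.0237, 0.0533]
tcp_rot: [-0.016, 1.571, 0.016]
wrist_force: [0.9, 0.4, 0.5]
width: 0.998
```

Request:
carry_out:
  offset:
    - [-1,0,0]
    - [-3,0,0]
    - [-3,0,0]
    - [-3,0,0]
    - [-3,0,0]
  delta_rot:
    - [0,0,0]
    - [0,0,0]
    - [0,0,0]
    - [0,0,0]
    - [0,0,0]

```text
time: 17.07
tool_pos: [0.5472, 0.0237, 0.1853]
tcp_rot: [-0.016, 1.57, 0.016]
wrist_force: [1.7, -0.6, -0.1]
width: 0.997
```

Request:
carry_out:
  offset:
    - [-3,0,0]
    - [0,-3,0]
    - [0,-2,0]
    - [0,0,0]
    - [0,0,0]
  delta_rot:
    - [0,0,0]
    - [0,0,0]
    - [0,0,0]
    - [0,0,0]
    - [0,0,0]

```text
time: 17.48
tool_pos: [0.5485, -0.0269, 0.2142]
tcp_rot: [-0.015, 1.57, 0.015]
wrist_force: [0.2, 0.3, 0.6]
width: 1.002
```

```bash
python3 st.py; python3 - <<'E'
from h import *
im,d,X=cloud("wrist"); cv2.imwrite('pics/w6.png',im[...,::-1]); np.savez('w6.npz',im=im,X=X)
E
```

```text
17.48 pos [ 0.5485 -0.0269  0.2142] yawz 1.07 tilt [0.001 0.   ] F [0.2 0.3 0.6] M [-0.01   0.02  -0.009] w 1.002 q6 -0.113 tq6 -0.063
```

View pics/w6.png

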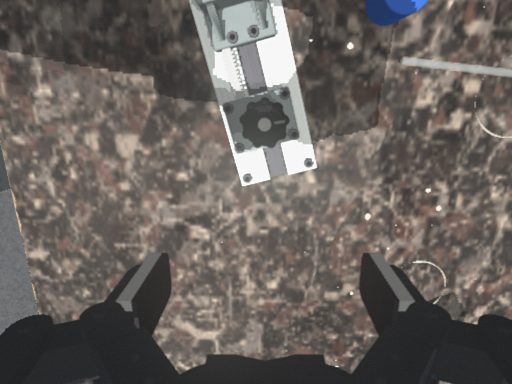

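That was the wrong way along y: the knob at (265,125) is in view but the jar is out of frame. I move +15 cm in y to see the jar and the V.

Request:
carry_out:
  offset:
    - [0,3.5,0]
    - [0,3.5,0]
    - [0,3.5,0]
    - [0,3.5,0]
    - [0,0,0]
  delta_rot:
    - [0,0,0]
    - [0,0,0]
    - [0,0,0]
    - [0,0,0]
    - [0,0,0]

```text
time: 17.95
tool_pos: [0.5445, 0.12, 0.2131]
tcp_rot: [-0.017, 1.571, 0.023]
wrist_force: [-0.1, -0.4, 0.7]
width: 1.0
```

```bash
python3 - <<'E'
from h import *
s=read_state(); im,d,X=cloud("wrist"); cv2.imwrite('pics/w7.png',im[...,::-1]); np.savez('w7.npz',im=im,X=X)
Z=X[...,2]; m=((Z>.082)&(Z<.1)).astype(np.uint8)
k,l,st,ce=cv2.connectedComponentsWithStats(m)
for i in range(1,k):
    if st[i,4]>800: p=X[l==i]; print(ce[i].round(),st[i,4],np.median(p,0).round(4),cv2.minEnclosingCircle(p[:,:2].astype(np.float32)))
E
```

```text
[220. 128.] 4417 [0.5077 0.1677 0.0885] ((0.507361650466919, 0.16624337434768677), 0.030423104763031006)
```

View pics/w7.png

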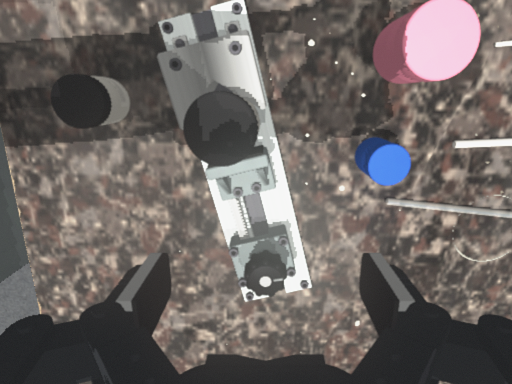

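The jar's lid is at (220,128), with the jaw against it and the jar in the V. It moved 6.4 mm along the groove to jig x ≈ 52.6 mm with lateral offset ≈ 0, against 53.3 mm expected from the knob angle. The bystanders are undisturbed, so I hand in.

```bash
python3 -c "
from workcell import *
print(finish_job())"
```

```text
the job is handed in; nothing more can be done
None
```

I broke the knob loose with a short clockwise twist and wound it on to about 1.67 rad. The jar is pushed home into the V-block, the fingers have let go and the job is handed in (about 18 s used). No verdict is reported.

- **Grip:** the first grip, before any turning, pushed the tool 5 mm up and 4 mm sideways. I opened, re-centred and closed again. That second grip lasted the whole turn without slipping, so no regripping was needed on the way.
- **Breaking loose:** the knob took about 0.46 N m at 4°, then ran free. I wound on in ever smaller steps as the jaw neared the jar.
- **Force on the jar:** torque rose by about 0.10 N m over the last degree, which I read as roughly 7 N on the jar. No force was measured after release. I am relying on the jaw's drag (about 7 N), and the knob's mark had not visibly moved after letting go.
- **Jar position:** the camera shows the jar moved 6.4 mm along the groove to about 52.6 mm in the jig, centred sideways. The knob angle predicts 53.3 mm, so they agree within the 2 mm calibration. The 6.4 mm is slightly more than the stated 2 to 6 mm gap, also within that error.
- **Bystanders:** I saw no change in the things around the jig, but did not measure the lid, beaker or ointment jar at the end.

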